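# Set a turning blank in the stop fence

## Task

Get the long square walnut blank ready for marking out, by pushing only and without picking it up: push it across the bench until its long side lies flat against the metal fence, then slide the fence's sliding stop up behind it until the blank is snug between the two stops, its far end against the fixed end stop and the sliding stop against its near end. Leave the other things on the bench where they are.

Things in the scene. Friction and masses are not known exactly. Their poses are not given: they have to be found in the camera images.
- blank: the long square walnut turning blank, loose, 160 x 45 x 45 mm, about 0.23 kg, lying on the bench in front of the fence and roughly along it, its span between the two stops. Origin: centre of its underside, x along its length (end faces at x = +80 and -80 mm), z up
- fence: aluminium stop fence fixed to the bench, 400 mm long, 30 thick, 40 tall. Origin: on the bench, in the plane of its front (robot-side) face; y along the fence to the left, x through the fence away from the work, z up. The bar spans y = -250 to +150 mm, x = 0 to 30. With the blank fully home, its origin is at x = -22.5, y = +50 mm here and its length lies along y
- end_stop_face (a point): point on the face (towards fence -y) of the fixed end stop, a dark steel block, 45 mm tall, at the fence's left end, reaching from fence x = -60 to +30 mm. This point is at x = -30, y = +130, z = 20 mm of the fence
- stop (a joint): travel (m) of the sliding stop along the fence towards the fixed stop (fence +y); starts at 0 to 0.04. Its pushing face is at fence y = -0.200 + this value, so 0.170 when the blank is fully home. Dry friction about 1.5 N; it stays where it is left
- stop_face (a point): centre of the sliding stop's pushing face (faces fence +y), at fence x = -30, z = 30 mm. The sliding stop is a dark steel block straddling the right half of the fence: in front of it from fence x = -55 to -2 mm, 40 mm long along the fence, 3 to 55 mm above the bench; a black clamp knob over the bar rises to 65 mm (no need to turn it)
- stop_back (a point): centre of the sliding stop's outer end face (faces fence -y), 40 mm behind stop_face: push here, towards fence +y
- offcut: loose short square walnut offcut 60 x 45 x 45 mm; a bystander. Origin: centre of its underside, x along its length
- finial: small turned wooden finial standing upright, 44 mm across, 90 mm tall; a bystander. Origin: centre of its foot
- glue: white bottle with red cap, 56 mm across, 120 mm tall; a bystander. Origin: centre of its foot
- wax: flat round tin, 68 mm across, 50 mm tall; a bystander. Origin: centre of its foot
- mallet: turned wooden mallet standing on its head, 84 mm across, 224 mm tall; a bystander. Origin: centre of its foot
- spanner: steel spanner lying flat behind the fence; a bystander. Origin: underside, x along it
- square: try square lying flat: wooden stock 110 x 20 x 16 mm and steel blade 150 mm; a bystander. Origin: underside of the stock's centre, x along the stock, blade to +y near its +x end

How it is judged:
On the way:
1. the blank's long side is flat against the fence, before the sliding stop has closed up (x of blank in the frame of fence between -0.0265 and -0.0195 m and angle between the x axis of blank and the y axis of fence, either way round below 0.04 rad and value of joint stop below 0.155 m), for 0.1 s.
At the end, for the whole second after the job is handed in: The blank lies still on the bench, flat against the fence (within 3 mm and 0.03 rad), its end within 3 mm of the fixed end stop, and the sliding stop is within about 4 mm of closed on its other end (x of blank in the frame of fence between -0.0255 and -0.0195 m and angle between the x axis of blank and the y axis of fence, either way round below 0.03 rad and y of blank in the frame of fence between 0.047 and 0.053 m and value of joint stop between 0.166 and 0.174 m and height (world z) of blank below 0.004 m and angle between blank's own z axis and vertical below 0.05 rad and linear speed of blank below 0.01 m/s); the robot touches nothing.
It fails at once if the blank is lifted more than 10 mm (height (world z) of blank above 0.01 m).
It fails at once if the blank is tipped over or up (angle between blank's own z axis and vertical above 0.25 rad).
It fails at once if another thing on the bench is moved more than 15 mm (distance of any of offcut, finial, glue, wax, mallet, spanner, square from where it was at the start of the episode above 0.015 m).
It also fails if it takes over 42 s, if anything falls off the work surface, if the arm or the gripper's body presses on something with over 40 N, if the wrist force passes 120 N, or if a joint passes its speed limit or range.

## Robot

A 6-joint arm with a two-finger parallel gripper is mounted at the origin on the work surface. World frame = base frame: x ahead of the robot, y to its left, z up, the work surface at z = 0. Lengths are in m, angles in rad, forces in N, time in s.
With the tool pointing down it reaches from about 0.35 to 0.875 m from the base axis. Payload 15.5 kg.
Tool frame: the origin (TCP) lies midway between the tips of the shut fingers; the grasp point (between the pads) lies 19 mm behind it; z points along the fingers, y is the line along which they close (so a half turn about z gives the same grasp; the last joint's range is limited). The gripper opens to 85 mm and grips with 20 to 120 N. Pads are 22 mm wide; open, the fingers measure 114 mm over their backs; the gripper's body (76 mm by 85 mm) begins 54 mm behind the grasp point. The pads swing forward as they close: fully open they stand 13 mm farther back than shut.
Start: joints at [1.097, 0.494, 1.345, -0, 1.302, -0.096], TCP at [0.231, 0.581, 0.231] pointing down, gripper open.
Joint ranges: [-2.91, 2.91], [-0.82, 2.16], [0.22, 2.67], [-1.22, 4.37], [0.12, 2.79], [-3.08, 3.08]. Speed limits (rad/s): [1.89, 1.89, 2.57, 3.01, 3.01, 3.01].

## Interface

Orientations are given as a rotation vector (axis times angle).
In Python, from rig import ctrl, imaging gives the robot as it stands. The module is installed in compiled form; this text tells all that it offers.
- The arm moves only by the tool drive_tool, never from a script. Its argument "plan" is a list of rows, each a list of 3 entries, a list of its own where there are three numbers: the opening, from 0 (shut) to 1 (fully open), then the shift along the world's x, y, z in units of 0.02 m (1.0 is 0.02 m), then the turn, a rotation vector about the world's x, y, z in units of 0.12 rad (1.0 is 0.12 rad). In form: [[fingers, [tx, ty, tz], [wx, wy, wz]], ...]. A call has 1 to 8 rows; each row shifts and turns the commanded pose from where the row before left it; what a row does not reach is not made up. A row lasts 1/12 s, in which the tool goes at most 41.7 mm and 7.16 degrees, less where a joint would pass 70% of its speed; a pose out of reach is approached as far as the arm can. A call with a number of a shift or a turn outside -1 to 1 is refused whole. A call with a gripper value outside its range is refused whole. The fingers move at their own pace and stop on an object; the grip force is fixed at half the most. Time passes only in rows, so rows that do not move let the fingers close. It gives the time, the measured TCP pose, the force, the opening and the grip force at its end, in the units of the state.
- ctrl.read_state(): the state, without advancing time (a new reading comes with each control period).
- imaging.grab_frame(name): name is "side" or "top"; returns a dict with "image" (400x640x3 uint8, red, green, blue), "intrinsics" (3x3 intrinsics, pixels), "T" (4x4, takes a point from camera to world coordinates). Camera axes: x right, y down, z forward; pixel columns grow to the right and rows downward; lengths in m; the calibration is good to about 2 mm. A picture is of the moment at which its call begins. There is no depth.
- ctrl.finish_job(): hands the job in; it is judged then, once.
The state is a dict: "clock": time; "q": joint angles; "joint_vel": joint speeds; "tau": joint torques, N m; "tool_pos": TCP position; "orientation": TCP orientation; "ft_force": force on the tool from outside, world axes, zero at the start; "wrist_torque": the same for the moment, N m; "width": opening from 0.0 (shut) to 1.0 (fully open); "grip_force": force on a finger pad.
Only numpy, scipy, OpenCV 4.12 (cv2) and the standard library are available. Lean on these libraries where they do the work, as an engineer would, in place of code of your own. Each camera call takes 0.05 s, during which the arm holds its last target. There are 200 camera calls.

## Working session

There is one attempt and no reset: what is moved stays moved. The work goes in short steps, Python scripts to look and compute and a tool call to move; the robot and the scene stay as the last step left them, time stands still between calls to the robot, and variables do not carry over. Pictures are saved under pics/ and viewed, at most 10 in all, crops included, and the job is handed in when it is done.

Besides the shell and the picture viewer there is one more tool, called after "Call:" as name([rows], argument=value, ...), one row to a line, values as JSON. drive_tool: Moves the arm, as the interface text tells. Its arguments: {"type":"object","properties":{"plan":{"type":"array"}},"required":["plan"]}

```bash
mkdir -p pics; cat > h.py <<'E'
import numpy as np, cv2
from rig import ctrl, imaging
def grab(n,f):
    d=imaging.grab_frame(n); cv2.imwrite(f'pics/{f}.png',d["image"][:,:,::-1]); np.savez(f'{n}.npz',K=d["intrinsics"],T=d["T"]); return d
def px(n,u,v,z):
    c=np.load(f'{n}.npz'); r=c['T'][:3,:3]@np.linalg.inv(c['K'])@[u,v,1]; o=c['T'][:3,3]
    return o+r*(z-o[2])/r[2]
def proj(n,p):
    c=np.load(f'{n}.npz'); q=c['K']@(c['T'][:3,:3].T@(np.array(p)-c['T'][:3,3])); return q[:2]/q[2]
E
python3 - <<'E'
from h import *
for n in("top","side"): d=grab(n,n+"0"); print(n,d["T"].round(3),d["intrinsics"])
s=ctrl.read_state(); print(s)
E
```

```text
top [[ 0.018 -0.984  0.179  0.243]
 [-1.    -0.019 -0.003 -0.002]
 [ 0.007 -0.179 -0.984  1.544]
 [ 0.     0.     0.     1.   ]] [[459.54969388   0.         330.46640809]
 [  0.         459.54969388 196.37378751]
 [  0.           0.           1.        ]]
side [[-0.998 -0.023  0.057  0.465]
 [-0.061  0.494 -0.867  1.265]
 [-0.008 -0.869 -0.495  0.761]
 [ 0.     0.     0.     1.   ]] [[470.29014985   0.         324.98561499]
 [  0.         470.29014985 201.44419246]
 [  0.           0.           1.        ]]
{'clock': 0.1, 'q': array([ 1.09747761e+00,  4.94100575e-01,  1.34608625e+00, -9.60613645e-06,
        1.30249052e+00, -9.54996697e-02]), 'joint_vel': array([-0.00137587,  0.00016001, -0.0008384 , -0.00021018, -0.00018221,
       -0.00109722]), 'tau': array([ 2.73690333e-03, -8.83579516e+01, -3.84566867e+01, -1.17433397e-04,
        5.08169338e-03, -1.03064606e-04]), 'tool_pos': array([0.23040739, 0.58062443, 0.23076682]), 'orientation': array([-5.89893683e-01, -3.08541258e+00,  1.63930785e-03]), 'ft_force': array([ 0.17083857,  0.7476685 , -0.41674471]), 'wrist_torque': array([-0.00140023, -0.02001817, -0.0189964 ]), 'grip_force': 0.0, 'width': 0.998166037562478}
```

View pics/top0.png

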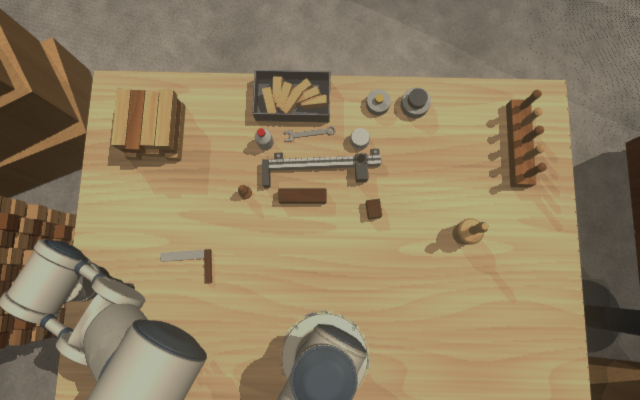

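View pics/side0.png

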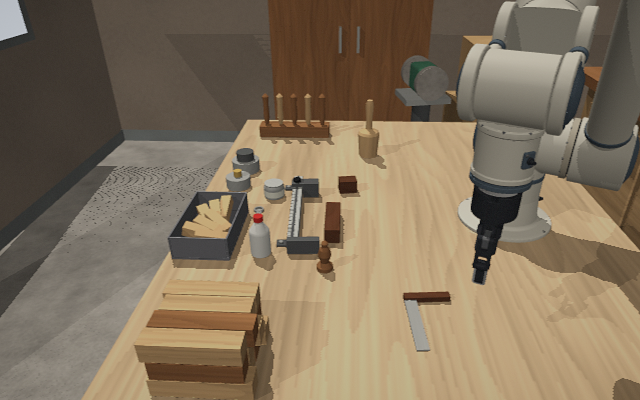

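The top view shows the fence at about (262-382, 160), the end stop at (266,172), the sliding stop at (361,168), the blank at (302,196), the offcut at (374,209) and the finial at (244,191). I'll enlarge both views.

```bash
python3 - <<'E'
import cv2
a=cv2.imread('pics/top0.png')[140:225,230:390]; cv2.imwrite('pics/top0c.png',cv2.resize(a,None,fx=5,fy=5,interpolation=cv2.INTER_CUBIC))
a=cv2.imread('pics/side0.png')[170:280,240:370]; cv2.imwrite('pics/side0c.png',cv2.resize(a,None,fx=5,fy=5,interpolation=cv2.INTER_CUBIC))
E
```

```text
(no output)
```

View pics/top0c.png

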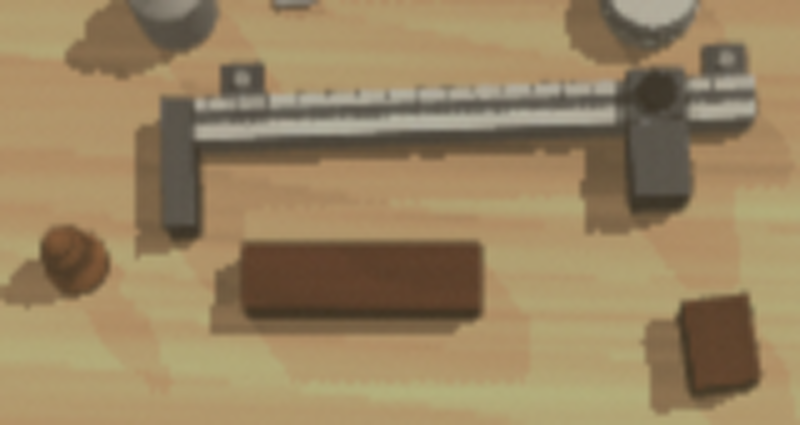

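View pics/side0c.png

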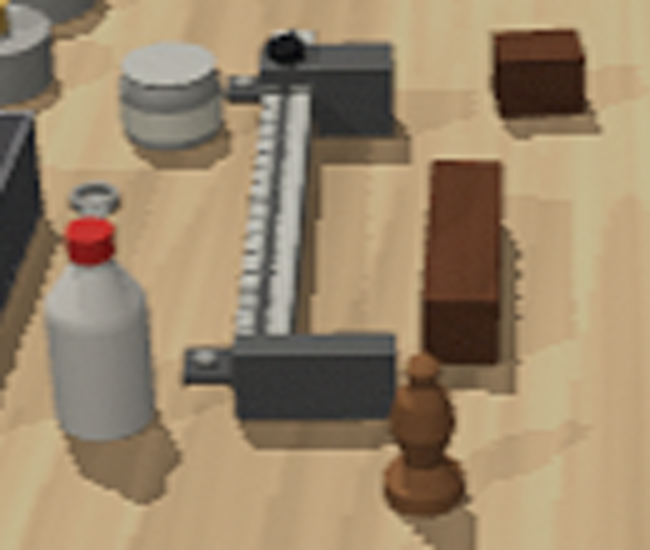

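```bash
cat > m.py <<'E'
from h import *
t=lambda u,v,z: px("top",230+(u-2)/5,140+(v-2)/5,z)[:2]
fl,fr=t(197,139,.04),t(622,125,.04)
yd=(fl-fr)/np.linalg.norm(fl-fr); xd=np.array([yd[1],-yd[0]])
es=t(199,200,.045)
# origin: front-line point, y=+130 at end stop face
o=fl+yd*((es-fl)@yd-0.130)
F=lambda p:np.array([(p-o)@xd,(p-o)@yd])
W=lambda x,y:o+xd*x+yd*y
if __name__=="__main__":
    print("yd",yd,"origin",o,"yaw",np.arctan2(xd[1],xd[0]))
    L={"blank":[(243,242,.045),(482,242,.045),(482,314,.045),(243,316,.045)],"stop front":[(630,200,.055),(690,197,.055),(628,125,.055),(688,122,.055)],"endstop":[(165,230,.045),(200,229,.045)],
    "offcut":[(680,302,.045),(748,295,.045),(757,384,.045),(692,392,.045)],"finial":[(78,275,.01)],"fence right":[(752,122,.04)]}
    for k,v in L.items(): print(k,*[(t(*p).round(4),F(t(*p)).round(4)) for p in v])
    for n,p in {"stopback":W(-.03,-.24),"blankhome":W(-.0225,.05)}.items(): print(n,p)
E
python3 m.py
python3 - <<'E'
from m import *
# side check: blank top corners
s=lambda u,v,z: px("side",240+(u-2)/5,170+(v-2)/5,z)[:2]
for k,p in {"b far in":(432,161,.045),"b far out":(502,162,.045),"b near in":(424,297,.045),"b near out":(499,300,.045),"fence near front":(291,334,.04),"stop top out back":(393,45,.055),"stop top out front":(394,75,.055),"endstop out":(397,337,.045)}.items():print(k,s(*p).round(4),F(s(*p)).round(4))
E
```

```text
yd [-0.05329319  0.99857891] origin [0.61909824 0.07009259] yaw 0.05331845209648999
blank (array([0.5411, 0.1672]), array([-0.0727,  0.1011])) (array([0.5441, 0.0083]), array([-0.0782, -0.0577])) (array([0.4955, 0.0073]), array([-0.1267, -0.0561])) (array([0.4912, 0.1653]), array([-0.1226,  0.1019]))
stop front (array([ 0.5724, -0.0894]), array([-0.0551, -0.1568])) (array([ 0.5752, -0.1292]), array([-0.0545, -0.1967])) (array([ 0.6236, -0.0877]), array([-0.0039, -0.1578])) (array([ 0.6264, -0.1277]), array([-0.0032, -0.1979]))
endstop (array([0.5482, 0.2194]), array([-0.0628,  0.1528])) (array([0.5493, 0.1961]), array([-0.0629,  0.1296]))
offcut (array([ 0.5061, -0.1237]), array([-0.1232, -0.1875])) (array([ 0.5116, -0.1688]), array([-0.12  , -0.2328])) (array([ 0.4522, -0.1746]), array([-0.1797, -0.2355])) (array([ 0.4461, -0.1318]), array([-0.1835, -0.1924]))
finial (array([0.5231, 0.2821]), array([-0.0846,  0.2168]))
fence right (array([ 0.6311, -0.1722]), array([-0.0009, -0.2426]))
stopback [ 0.60193124 -0.17116515]
blankhome [0.59396555 0.11882244]
b far in [0.5448 0.0114] [-0.0773 -0.0547]
b far out [0.5018 0.0106] [-0.1203 -0.0531]
b near in [0.5402 0.1646] [-0.0737  0.0986]
b near out [0.4983 0.1656] [-0.1155  0.1018]
fence near front [0.6113 0.1976] [-0.001   0.1277]
stop top out back [ 0.5788 -0.1251] [-0.0506 -0.1928]
stop top out front [ 0.575  -0.0823] [-0.0522 -0.1498]
endstop out [0.5524 0.2051] [-0.0594  0.1383]
```

Both cameras agree: the fence yaw is about 0.053 rad. The blank's centre is at about (0.5195, 0.0875), which is fence (-0.098, 0.022). The stop is at about 0.042. Next I move the open fingers behind the blank.

Call:
drive_tool([
  [1,[0.42,-1,0],[0,0,0.15]],
  [1,[0.42,-1,0],[0,0,0.15]],
  [1,[0.42,-1,0],[0,0,0.15]],
  [1,[0.42,-1,0],[0,0,0.15]],
  [1,[0.42,-1,0],[0,0,0.15]],
  [1,[0.42,-1,0],[0,0,0.15]],
  [1,[0.42,-1,0],[0,0,0.15]],
  [1,[0.42,-1,0],[0,0,0.15]],
])

```text
clock: 0.77
tool_pos: [0.2979, 0.4198, 0.2311]
orientation: [-0.365, -3.12, 0.001]
ft_force: [0.8, 0.5, 0.5]
width: 1.0
grip_force: 0.0
```

Call:
drive_tool([
  [1,[0.42,-1,0],[0,0,0.15]],
  [1,[0.42,-1,0],[0,0,0.15]],
  [1,[0.42,-1,0],[0,0,0.15]],
  [1,[0.42,-1,0],[0,0,0.15]],
  [1,[0.42,-1,0],[0,0,0.15]],
  [1,[0.42,-1,0],[0,0,0.15]],
  [1,[0.42,-1,0],[0,0,0.15]],
  [1,[0.42,-1,0],[0,0,0.15]],
])

```text
clock: 1.43
tool_pos: [0.365, 0.2599, 0.2312]
orientation: [-0.14, -3.138, 0.0]
ft_force: [1.1, -0.6, -0.2]
width: 0.997
grip_force: 0.0
```

Call:
drive_tool([
  [1,[0.42,-1,0],[0,0,0.15]],
  [1,[0.42,-1,0],[0,0,0.15]],
  [1,[0.42,-1,0],[0,0,0.15]],
  [1,[0.42,-1,0],[0,0,0.15]],
  [1,[0.42,-1,0],[0,0,0.15]],
  [1,[0.42,-1,0],[0,0,0.15]],
  [1,[0.42,-1,0],[0,0,0.15]],
  [1,[0.42,-1,0],[0,0,0.15]],
])

```text
clock: 2.1
tool_pos: [0.4323, 0.0999, 0.2312]
orientation: [0.087, -3.14, 0.0]
ft_force: [0.1, -0.2, 0.1]
width: 1.001
grip_force: 0.0
```

Call:
drive_tool([
  [1,[0,-0.4,-1],[0,0,0]],
  [1,[0,-0.4,-1],[0,0,0]],
  [1,[0,0,-1],[0,0,0]],
  [1,[0,0,-1],[0,0,0]],
  [1,[0,0,-1],[0,0,0]],
  [1,[0,0,-1],[0,0,0]],
  [1,[0,0,-1],[0,0,0]],
  [1,[0,0,-1],[0,0,0]],
])

```text
clock: 2.77
tool_pos: [0.432, 0.0849, 0.0703]
orientation: [-0.085, 3.14, 0.0]
ft_force: [1.3, -0.3, -1.0]
width: 1.0
grip_force: 0.0
```

Call:
drive_tool([
  [1,[0,0,-1],[0,0,0]],
  [1,[0,0,-1],[0,0,0]],
  [1,[0,0,-0.7],[0,0,0]],
  [1,[0,0,-0.5],[0,0,0]],
  [1,[0,0,0],[0,0,0]],
])

```text
clock: 3.18
tool_pos: [0.4313, 0.0849, 0.0056]
orientation: [0.085, -3.138, 0.0]
ft_force: [0.1, 0.3, -0.5]
width: 0.998
grip_force: 0.0
```

Call:
drive_tool([
  [1,[0.4,0.02,0],[0,0,0]],
  [1,[0.4,0.02,0],[0,0,0]],
  [1,[0.4,0.02,0],[0,0,0]],
  [1,[0.4,0.02,0],[0,0,0]],
  [1,[0.3,0.02,0],[0,0,0]],
  [1,[0.3,0.02,0],[0,0,0]],
])

```text
clock: 3.68
tool_pos: [0.4773, 0.0874, 0.0077]
orientation: [-0.085, 3.139, 0.0]
ft_force: [-0.2, -0.3, 0.2]
width: 1.005
grip_force: 0.0
```

Call:
drive_tool([
  [1,[0.25,0.013,0],[0,0,0]],
  [1,[0.25,0.013,0],[0,0,0]],
  [1,[0.25,0.013,0],[0,0,0]],
  [1,[0.25,0.013,0],[0,0,0]],
  [1,[0.25,0.013,0],[0,0,0]],
  [1,[0.25,0.013,0],[0,0,0]],
  [1,[0.25,0.013,0],[0,0,0]],
  [1,[0.25,0.013,0],[0,0,0]],
])

```text
clock: 4.35
tool_pos: [0.5167, 0.0894, 0.0072]
orientation: [-0.085, 3.14, 0.0]
ft_force: [-1.5, -0.5, 0.1]
width: 1.0
grip_force: 0.7
```

Call:
drive_tool([
  [1,[0.25,0.013,0],[0,0,0]],
  [1,[0.25,0.013,0],[0,0,0]],
  [1,[0.25,0.013,0],[0,0,0]],
  [1,[0.25,0.013,0],[0,0,0]],
  [1,[0.15,0.01,0],[0,0,0]],
  [1,[0.15,0.01,0],[0,0,0]],
])

```text
clock: 4.85
tool_pos: [0.5425, 0.0909, 0.0072]
orientation: [0.085, -3.14, -0.0]
ft_force: [-0.9, -0.2, -1.0]
width: 0.997
grip_force: 0.7
```

Call:
drive_tool([
  [1,[0.12,0.006,0],[0,0,0]],
  [1,[0.12,0.006,0],[0,0,0]],
  [1,[0.12,0.006,0],[0,0,0]],
  [1,[0.12,0.006,0],[0,0,0]],
  [1,[0.1,0.006,0],[0,0,0]],
  [1,[0.1,0.006,0],[0,0,0]],
  [1,[0.1,0.006,0],[0,0,0]],
])

```text
clock: 5.43
tool_pos: [0.5579, 0.0917, 0.0073]
orientation: [0.085, -3.14, -0.0]
ft_force: [-1.4, 0.5, 0.6]
width: 0.999
grip_force: 0.7
```

Call:
drive_tool([
  [1,[0.08,0.004,0],[0,0,0]],
  [1,[0.08,0.004,0],[0,0,0]],
  [1,[0,0,0],[0,0,0]],
])

```text
clock: 5.68
tool_pos: [0.5612, 0.0919, 0.0073]
orientation: [-0.085, 3.14, -0.0]
ft_force: [0.3, 0.4, -0.0]
width: 1.001
grip_force: 0.0
```

Call:
drive_tool([
  [1,[0.06,0.003,0],[0,0,0]],
  [1,[0,0,0],[0,0,0]],
])

```text
clock: 5.85
tool_pos: [0.5613, 0.0918, 0.0072]
orientation: [0.086, -3.139, 0.0]
ft_force: [-6.0, -1.3, 3.4]
width: 1.002
grip_force: 2.7
```

Call:
drive_tool([
  [1,[0.06,0.003,0],[0,0,0]],
  [1,[0,0,0],[0,0,0]],
])

```text
clock: 6.02
tool_pos: [0.5613, 0.0918, 0.0071]
orientation: [0.086, -3.137, 0.0]
ft_force: [-10.3, -1.0, 7.5]
width: 0.994
grip_force: 5.5
```

Force has risen, so the blank is against the fence. I'll check it in a picture.

```bash
python3 - <<'E'
from h import *
a=grab("side","s1")["image"][170:280,240:370,::-1];b=grab("top","t1")["image"][140:225,230:390,::-1]
r=lambda a,s:cv2.resize(a,None,fx=s,fy=s,interpolation=cv2.INTER_CUBIC)
A,B=r(a,3),r(b,2.5)
c=np.zeros((330,800,3),np.uint8);c[:330,:390]=A;c[:B.shape[0],400:]=B
cv2.imwrite('pics/c1.png',c)
E
```

```text
(no output)
```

View pics/c1.png

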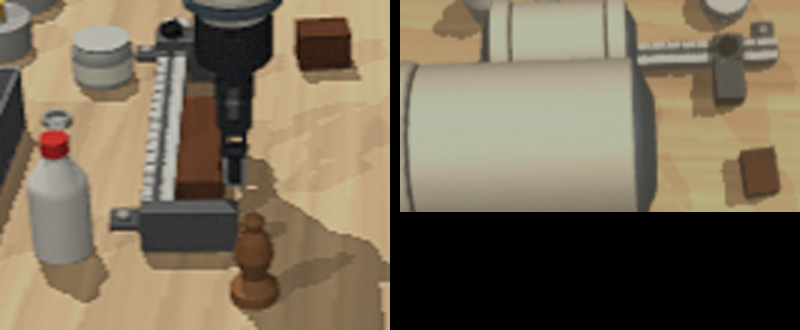

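The side view shows the blank flush along the fence, with its top edge meeting the fence bar and no gap. I'll back off, lift and go behind the sliding stop.

Call:
drive_tool([
  [1,[-0.3,-0.016,0],[0,0,0]],
  [1,[-0.5,-0.03,0],[0,0,0]],
  [1,[-0.7,-0.04,0],[0,0,0]],
  [1,[-0.7,-0.04,0.3],[0,0,0]],
  [1,[-0.8,-0.04,0.9],[0,0,0]],
  [1,[0,0,1],[0,0,0]],
  [1,[0,0,1],[0,0,0]],
  [1,[0,0,1],[0,0,0]],
])

```text
clock: 6.78
tool_pos: [0.5031, 0.0887, 0.0923]
orientation: [-0.085, 3.14, 0.0]
ft_force: [0.6, -0.1, 0.2]
width: 0.998
grip_force: 0.0
```

Call:
drive_tool([
  [0,[0,0,1],[0,0,0]],
  [0,[0,0,1],[0,0,0]],
  [0,[0,-1,0],[0,0,0]],
  [0,[0,-1,0],[0,0,0]],
  [0,[0,-1,0],[0,0,0]],
  [0,[0,-1,0],[0,0,0]],
  [0,[0.5,-1,0],[0,0,0]],
  [0,[0.5,-1,0],[0,0,0]],
])

```text
clock: 7.45
tool_pos: [0.5233, -0.0323, 0.1315]
orientation: [-0.085, 3.14, -0.0]
ft_force: [-0.4, 0.4, 0.1]
width: 0.0
grip_force: 0.0
```

Call:
drive_tool([
  [0,[0.5,-1,0],[0,0,0]],
  [0,[0.5,-1,0],[0,0,0]],
  [0,[0.5,-1,0],[0,0,0]],
  [0,[0.5,-1,0],[0,0,0]],
  [0,[0.5,-1,0],[0,0,0]],
  [0,[0.5,-1,0],[0,0,0]],
  [0,[0.5,-1,0],[0,0,0]],
  [0,[0.5,-0.5,0],[0,0,0]],
])

```text
clock: 8.12
tool_pos: [0.6039, -0.1836, 0.1313]
orientation: [-0.083, 3.14, -0.001]
ft_force: [0.4, -0.1, 0.2]
width: 0.0
grip_force: 0.0
```

Call:
drive_tool([
  [0,[0,0,-1],[0,0,0]],
  [0,[0,0,-1],[0,0,0]],
  [0,[0,0,-1],[0,0,0]],
  [0,[0,0,-0.8],[0,0,0]],
  [0,[0,0,-0.8],[0,0,0]],
  [0,[0,0,-0.5],[0,0,0]],
  [0,[0,0,0],[0,0,0]],
])

```text
clock: 8.7
tool_pos: [0.6023, -0.181, 0.0274]
orientation: [0.085, -3.138, -0.002]
ft_force: [-1.3, -0.3, 0.9]
width: 0.002
grip_force: 0.0
```

Call:
drive_tool([
  [0,[-0.01,0.2,0],[0,0,0]],
  [0,[-0.01,0.2,0],[0,0,0]],
  [0,[-0.01,0.2,0],[0,0,0]],
  [0,[-0.01,0.2,0],[0,0,0]],
  [0,[-0.01,0.2,0],[0,0,0]],
  [0,[-0.01,0.2,0],[0,0,0]],
  [0,[-0.01,0.2,0],[0,0,0]],
  [0,[-0.01,0.2,0],[0,0,0]],
])

```text
clock: 9.37
tool_pos: [0.6018, -0.1489, 0.0294]
orientation: [-0.085, 3.14, -0.0]
ft_force: [1.0, -0.2, 0.2]
width: 0.002
grip_force: 0.0
```

Call:
drive_tool([
  [0,[-0.01,0.2,0],[0,0,0]],
  [0,[-0.01,0.2,0],[0,0,0]],
  [0,[-0.01,0.2,0],[0,0,0]],
  [0,[-0.01,0.2,0],[0,0,0]],
  [0,[-0.01,0.2,0],[0,0,0]],
  [0,[-0.01,0.2,0],[0,0,0]],
  [0,[-0.01,0.2,0],[0,0,0]],
  [0,[-0.01,0.2,0],[0,0,0]],
])

```text
clock: 10.03
tool_pos: [0.6, -0.117, 0.0292]
orientation: [0.085, -3.14, -0.0]
ft_force: [-1.3, -2.2, -0.1]
width: -0.001
grip_force: 0.8
```

Call:
drive_tool([
  [0,[-0.01,0.2,0],[0,0,0]],
  [0,[-0.01,0.2,0],[0,0,0]],
  [0,[-0.01,0.2,0],[0,0,0]],
  [0,[-0.01,0.2,0],[0,0,0]],
  [0,[-0.01,0.2,0],[0,0,0]],
  [0,[-0.01,0.2,0],[0,0,0]],
  [0,[-0.01,0.2,0],[0,0,0]],
  [0,[-0.01,0.2,0],[0,0,0]],
])

```text
clock: 10.7
tool_pos: [0.5985, -0.085, 0.0293]
orientation: [-0.085, 3.14, -0.0]
ft_force: [-0.5, -1.6, -0.1]
width: -0.002
grip_force: 0.8
```

Call:
drive_tool([
  [0,[-0.01,0.2,0],[0,0,0]],
  [0,[-0.01,0.2,0],[0,0,0]],
  [0,[-0.01,0.2,0],[0,0,0]],
  [0,[-0.01,0.2,0],[0,0,0]],
  [0,[-0.01,0.2,0],[0,0,0]],
  [0,[-0.01,0.2,0],[0,0,0]],
  [0,[-0.01,0.15,0],[0,0,0]],
  [0,[-0.01,0.15,0],[0,0,0]],
])

```text
clock: 11.37
tool_pos: [0.5969, -0.055, 0.0293]
orientation: [0.085, -3.14, 0.0]
ft_force: [-1.1, -0.3, -0.7]
width: 0.0
grip_force: 0.8
```

Call:
drive_tool([
  [0,[-0.005,0.1,0],[0,0,0]],
  [0,[-0.005,0.1,0],[0,0,0]],
  [0,[-0.005,0.1,0],[0,0,0]],
  [0,[-0.005,0.1,0],[0,0,0]],
  [0,[-0.005,0.1,0],[0,0,0]],
  [0,[-0.005,0.1,0],[0,0,0]],
  [0,[-0.005,0.1,0],[0,0,0]],
  [0,[-0.005,0.1,0],[0,0,0]],
])

```text
clock: 12.03
tool_pos: [0.5961, -0.0393, 0.0293]
orientation: [0.085, -3.14, 0.0]
ft_force: [-1.8, -2.6, -0.1]
width: -0.001
grip_force: 1.5
```

Contact with the blank (grip 1.5 N). I'll continue gently.

Call:
drive_tool([
  [0,[-0.005,0.1,0],[0,0,0]],
  [0,[-0.005,0.1,0],[0,0,0]],
  [0,[-0.005,0.1,0],[0,0,0]],
  [0,[-0.005,0.1,0],[0,0,0]],
  [0,[-0.005,0.1,0],[0,0,0]],
  [0,[-0.005,0.1,0],[0,0,0]],
  [0,[-0.005,0.1,0],[0,0,0]],
])

```text
clock: 12.62
tool_pos: [0.5954, -0.0252, 0.0292]
orientation: [0.085, -3.14, 0.0]
ft_force: [-2.2, -2.9, 0.9]
width: 0.002
grip_force: 1.4
```

Call:
drive_tool([
  [0,[-0.003,0.06,0],[0,0,0]],
  [0,[-0.003,0.06,0],[0,0,0]],
  [0,[-0.003,0.06,0],[0,0,0]],
  [0,[0,0,0],[0,0,0]],
])

```text
clock: 12.95
tool_pos: [0.5953, -0.0215, 0.0293]
orientation: [-0.085, 3.14, 0.0]
ft_force: [-1.5, -0.4, 0.4]
width: 0.001
grip_force: 0.3
```

Call:
drive_tool([
  [0,[-0.003,0.06,0],[0,0,0]],
  [0,[-0.003,0.06,0],[0,0,0]],
  [0,[-0.003,0.06,0],[0,0,0]],
])

```text
clock: 13.2
tool_pos: [0.5952, -0.0181, 0.0293]
orientation: [-0.085, 3.14, -0.0]
ft_force: [-1.0, -3.0, -1.4]
width: -0.0
grip_force: 1.4
```

Call:
drive_tool([
  [0,[-0.003,0.05,0],[0,0,0]],
  [0,[-0.003,0.05,0],[0,0,0]],
])

```text
clock: 13.37
tool_pos: [0.5951, -0.0161, 0.0293]
orientation: [-0.085, 3.14, -0.0]
ft_force: [-1.4, -3.4, -0.0]
width: -0.001
grip_force: 1.4
```

Call:
drive_tool([
  [0,[-0.003,0.05,0],[0,0,0]],
  [0,[-0.003,0.05,0],[0,0,0]],
])

```text
clock: 13.53
tool_pos: [0.595, -0.0142, 0.0293]
orientation: [-0.085, 3.14, -0.0]
ft_force: [-1.5, -13.1, -0.0]
width: -0.006
grip_force: 6.8
```

The force jumped to 13 N, so the end stop is reached. I'll back off, lift away and check.

Call:
drive_tool([
  [0,[0.01,-0.3,0],[0,0,0]],
  [0,[0.02,-0.6,0],[0,0,0]],
  [0,[0.03,-0.8,0.2],[0,0,0]],
  [0,[0.03,-0.8,1],[0,0,0]],
  [0,[0,0,1],[0,0,0]],
  [0,[0,0,1],[0,0,0]],
  [0,[0,0,1],[0,0,0]],
  [0,[0,0,1],[0,0,0]],
])

```text
clock: 14.2
tool_pos: [0.5966, -0.0652, 0.1343]
orientation: [-0.084, 3.14, 0.0]
ft_force: [1.2, 0.1, -0.3]
width: 0.002
grip_force: 0.0
```

Call:
drive_tool([
  [0,[-1,-1,0.5],[0,0,0]],
  [0,[-1,-1,0.5],[0,0,0]],
  [0,[-1,-1,0.5],[0,0,0]],
  [0,[-1,-1,0],[0,0,0]],
  [0,[-1,-1,0],[0,0,0]],
  [0,[0,-1,0],[0,0,0]],
  [0,[0,-1,0],[0,0,0]],
  [0,[0,-1,0],[0,0,0]],
])

```text
clock: 14.87
tool_pos: [0.4961, -0.226, 0.1636]
orientation: [-0.084, 3.14, -0.0]
ft_force: [1.1, -0.3, 0.2]
width: -0.0
grip_force: 0.0
```

Call:
drive_tool([
  [0,[0,-1,0],[0,0,0]],
  [0,[0,-1,0],[0,0,0]],
  [0,[0,-1,0],[0,0,0]],
  [0,[0,-1,0],[0,0,0]],
  [0,[0,0,0],[0,0,0]],
])

```text
clock: 15.28
tool_pos: [0.4965, -0.3082, 0.1634]
orientation: [-0.082, 3.139, -0.002]
ft_force: [-0.4, 0.3, 0.2]
width: 0.001
grip_force: 0.0
```

```bash
python3 - <<'E'
from h import *
a=grab("side","s2")["image"][170:280,240:370,::-1];b=grab("top","t2")["image"][140:225,230:390,::-1]
r=lambda a,s:cv2.resize(a,None,fx=s,fy=s,interpolation=cv2.INTER_CUBIC)
cv2.imwrite('pics/c2s.png',r(a,5)); cv2.imwrite('pics/c2t.png',r(b,5))
E
```

```text
(no output)
```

View pics/c2s.png

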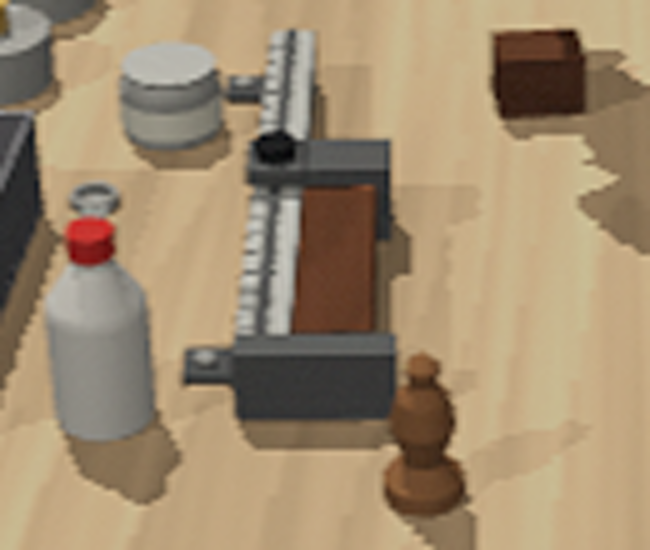

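View pics/c2t.png

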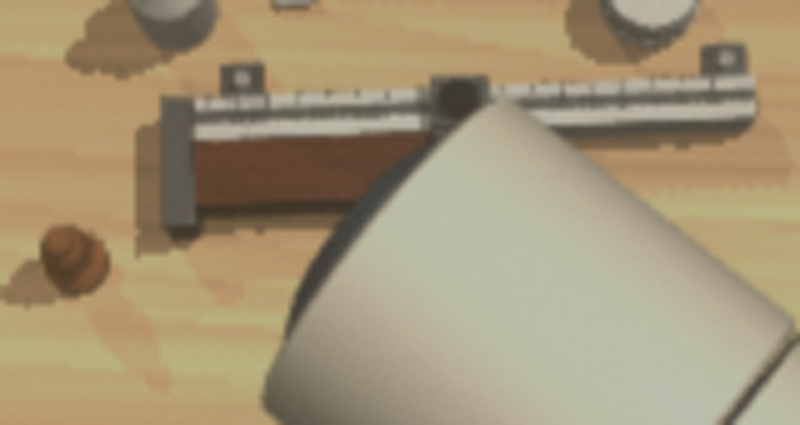

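The blank is flush along the fence: its top edge lies on the bar in both views and its end meets the end stop at (195,170) in the top crop. The sliding stop sits against its near end at (335,185) in the side crop, and the bystanders in both crops haven't moved. Handing in.

```bash
python3 -c "
from rig import ctrl; print(ctrl.finish_job())"
```

```text
the job is handed in; nothing more can be done
None
```

I pushed the blank flat against the fence and closed the sliding stop, so it sits snug between the two stops, and I handed the job in at about 15 s; the last pictures confirm it, but no verdict came back.

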